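Open the red-capped culture and count it

TASK

Open the red-capped culture tube in the slant rack: draw its loose cap off along the tube, leaving the tube sitting in the rack, and stand the cap mouth down in the empty well of the white cap holder, gently and fully home before you let go. Then count the culture on the tally counter: swing its lever right to the stop without forcing it and let it spring back. Leave the other tubes, the parked cap and the things lying about where they are.

Things in the scene. Friction and masses are not known exactly. Their poses are not given: they have to be found in the camera images.
- cap: Loose push-on cap of red anodised aluminium: a plain cup 45 mm in diameter, 60 mm long, inside 41 mm across and 56 mm deep, 30 to 55 g. Origin: centre of its open mouth; z runs along its axis to the closed end, 60 mm on. At the start it sits on the tube named 'tube', closed end on the tube's rim, 1.5 mm slack all round, held by nothing but its weight.
- tube: Glass culture tube to be opened, 38 mm in diameter, 200 mm long, 0.16 to 0.25 kg, loose in the rack. Origin: centre of its round foot; z runs along its axis to the mouth. It leans 35 degrees from vertical, mouth towards the robot's left (+y); its mouth is about 0.20 m above the bench. It takes any of the three places of the rack.
- tube_mouth (a point): Centre of the tube's mouth, 200 mm along its z axis; hidden inside the cap at the start (the cap's closed end is 4 mm beyond it).
- rack: Fixed steel slant rack, 190 mm wide (its y, roughly the robot's fore-and-aft) and 190 mm deep (its x), three places in a row along its y, 60 mm apart. Origin: centre of its underside; the tubes lean to its -x. Guide plates with 41 mm square holes cross the tubes; the top one is 96 mm along the tubes from their feet, so the upper 100 mm of each tube stands free.
- tube_blue: Neighbour tube of the same size with a blue cap of the same size pushed on tight (one body). Same origin and axes as tube. To be left alone.
- tube_green: Neighbour tube of the same size with a green cap of the same size pushed on tight (one body). Same origin and axes as tube. To be left alone.
- holder: Fixed cap holder: steel foot plate 85 x 178 x 3 mm with two white round wells in a row along its y, 90 mm between centres, each 53 mm across at the mouth, its rim 22 mm and its floor 6 mm above the bench. Origin: centre of its underside.
- free_well (a point): Centre of the floor of the empty well (the holder's -y well), 6 mm above the bench; z up. The cap's mouth comes to rest here.
- parked_cap: Yellow cap, 45 mm in diameter and 60 mm long, standing in the holder's other well. Origin: centre of its underside. To be left alone.
- counter: Fixed bench tally counter: foot plate 125 x 100 mm, grey case with digit wheels 78 mm long (x), 56 mm wide, 70 mm high, centred 16 mm to -y of the origin; lever beside it on the +y side. Origin: centre of its underside; x is the direction in which the lever is swung, away from the robot.
- tally_lever (a joint): Swing of the lever, rad: 0 at rest, leaning 0.42 rad towards the counter's -x; grows as it is pushed to +x; hard stop at 0.84, leaning 0.42 rad to +x. Spring returned: about 1.2 N at the knob at rest, 3 N at the stop; beyond that the force rises steeply.
- tally_knob (a point): Centre of the black ball knob, 24 mm in diameter, at the end of the lever (steel rod 9 mm thick), 100 mm from the hinge; 136 mm above the bench at rest, 145 mm half way.
- tally_hinge (a point): Point on the lever's hinge axis in the plane in which the knob swings, 45 mm above the bench. The hinge axis is the counter's y.
- jar: Bystander: clear specimen jar with orange lid, 64 mm across, 70 mm high. Origin: centre of its underside.
- dishes: Bystander: stack of three culture dishes, 92 mm across, 48 mm high. Origin: centre of its underside.
- scanner: Bystander: white and blue hand scanner lying down, about 225 mm long (x), 66 mm wide, 47 mm high. Origin: under its middle.
- pen: Bystander: marker pen lying along its x, 135 mm long, 17 mm thick. Origin: under its middle.
- tip_box: Bystander: blue pipette-tip box, 120 x 85 x 62 mm. Origin: centre of its underside.
Not all that is in view belongs to the job. Several things have the shape of the holder; the one meant has the colours described above.

How it is judged:
By the outcome, as a careful person would: the job done as asked, in the order asked, and still so for the second after the job is handed in, with the robot touching nothing.
It also fails if it takes over 67 s, if anything falls off the work surface, if the arm or the gripper's body presses on something with over 40 N, if the wrist force passes 120 N, or if a joint passes its speed limit or range.

ROBOT

A 7-joint arm with a two-finger parallel gripper is mounted at the origin on the work surface. World frame = base frame: x ahead of the robot, y to its left, z up, the work surface at z = 0. Lengths are in mm, angles in rad, forces in N, time in s.
With the tool pointing down it reaches from about 425 to 925 mm from the base axis. Payload 6.8 kg.
Tool frame: the origin (TCP) lies on the centre line of the jaws, within the pads' length; the fingertips stand 19 mm ahead of it and the grasp point (between the pads) is the TCP; z points along the fingers, y is the line along which they close (so a half turn about z gives the same grasp; the last joint's range is limited). The gripper opens to 85 mm and grips with 20 to 120 N. Pads are 22 mm wide; open, the fingers measure 114 mm over their backs; the gripper's body (76 mm by 85 mm) begins 54 mm behind the grasp point. The pads swing forward as they close: fully open they stand 13 mm farther back than shut.
Start: joints at [1.109, 0.477, 0.022, 1.555, -0.011, 1.109, -0.083], TCP at [233.873, -633.206, 250.308] pointing down, gripper open.
Joint ranges: [-2.96, 2.96], [-0.34, 2.1], [-1.41, 1.46], [0.24, 2.44], [-1.37, 4.51], [0.17, 1.92], [-2.96, 2.96]. Speed limits (rad/s): [2.39, 2.39, 3.14, 3.14, 3.14, 3.14, 3.14].

INTERFACE

Orientations are given as a unit quaternion [w, x, y, z].
In Python, from cell import arm gives the robot as it stands.
- The arm moves only by the tool apply_moves, never from a script. Its argument "series" is one flat list of numbers, 7 for each row, row after row: the turn, a rotation vector about the world's x, y, z in degrees, then the shift along the world's x, y, z in cm, then the finger opening in cm, from 0 to 8.54. A call has 1 to 20 rows; each row is the pose to reach, as a shift and turn from the pose commanded when the call began; what a row does not reach only later rows make up. A row lasts 1/12 s, in which the tool goes at most 41.7 mm and 7.16 degrees, less where a joint would pass 70% of its speed; a pose out of reach is approached as far as the arm can. A call with a gripper value outside its range is refused whole. The fingers move at their own pace and stop on an object; the grip force is fixed at half the most. Time passes only in rows, so rows that repeat a pose let the fingers close. It gives the time, the measured TCP pose, the force, the opening and the grip force at its end, in the units of the state.
- arm.observe(): the state, without advancing time (a new reading comes with each control period).
- arm.get_image(name): name is "scene" or "top" or "wrist"; returns the picture (400x640x3 uint8, red, green, blue); there is no depth.
- arm.calibration(name): a dict with "fx", "fy", "cx", "cy" (pixels), "view" (4x4, takes a point from world to camera coordinates). Camera axes: x right, y up, looking along -z (the intrinsics and any distortion apply to the point x, -y, -z); pixel columns grow to the right and rows downward; lengths in mm; the calibration is good to about 2 mm. The wrist camera is an equidistant fisheye: a pixel r from the principal point sees the ray r / f radians off the axis. A picture is of the moment at which its call begins: read the wrist's pose just before it. calibration takes no time and is no camera call; for the wrist camera it gives the pose at the moment of the call.
- arm.finish_job(): hands the job in; it is judged then, once.
The state is a dict: "time_s": time; "qpos": joint angles; "qvel": joint speeds; "joint_torque": joint torques, N m; "tool_pos": TCP position; "tool_rot": TCP orientation; "ft_force": force on the tool from outside, world axes, zero at the start; "wrist_torque": the same for the moment, N m; "gripper_width": finger opening in mm; "grasp_force": force on a finger pad.
Only numpy, scipy, OpenCV 4.12 (cv2) and the standard library are available. Lean on these libraries where they do the work, as an engineer would, in place of code of your own. Each camera call takes 0.05 s, during which the arm holds its last target. There are 200 camera calls.

## Working session

There is one attempt and no reset: what is moved stays moved. The work goes in short steps, Python scripts to look and compute and a tool call to move; the robot and the scene stay as the last step left them, time stands still between calls to the robot, and variables do not carry over. Pictures are saved under pics/ and viewed, at most 10 in all, crops included, and the job is handed in when it is done.

Besides the shell and the picture viewer there is one more tool, called after ">>>" as name(argument=value, ...) on one line, values as JSON. apply_moves: Moves the arm, as the interface text tells. Its arguments: {"type":"object","properties":{"series":{"type":"array","items":{"type":"number"}}},"required":["series"]}

```bash
ls; mkdir -p pics; python3 - <<'E'
from cell import arm
import cv2,numpy as np
s=arm.observe(); print(s)
for n in ("scene","top"):
    im=arm.get_image(n); cv2.imwrite(f"pics/{n}0.png",im[:,:,::-1]); c=arm.calibration(n); print(n,{k:(np.round(v,4).tolist() if k=="view" else v) for k,v in c.items()})
E
```

```text
pics
{'time_s': 0.0, 'qpos': array([ 1.10893841,  0.47777795,  0.0222939 ,  1.55646686, -0.01152014,
        1.10928105, -0.08309102]), 'qvel': array([-6.91750799e-04, -8.40780333e-05,  9.75071895e-04,  5.53156381e-04,
        6.60186234e-04,  8.48901694e-04,  5.20354233e-04]), 'joint_torque': array([ 5.81563181e-04, -5.96450222e+01,  1.60863485e+00, -2.81197232e+01,
        1.25666810e-02,  9.38805286e-03,  1.49435323e-05]), 'tool_pos': array([ 233.66243712, -632.66843338,  249.33312646]), 'tool_rot': array([-8.79519728e-04,  9.84391788e-01,  1.75988612e-01, -2.05337850e-04]), 'ft_force': array([-0.1357107,  0.0290766,  0.0003267]), 'wrist_torque': array([0.0077404 , 0.01206644, 0.0594866 ]), 'grasp_force': 0.0, 'gripper_width': 85.54206421956462}
scene {'fx': 512.5102382540615, 'fy': 512.5102382540615, 'cx': 321.07596560867864, 'cy': 198.34905342445083, 'view': [[0.5751, 0.8178, -0.0209, -422.1521], [-0.4279, 0.3225, 0.8443, 60.4198], [0.6973, -0.4766, 0.5354, -1974.489], [0.0, 0.0, 0.0, 1.0]]}
top {'fx': 460.4779123629498, 'fy': 460.4779123629498, 'cx': 326.23306120296314, 'cy': 201.8163988890772, 'view': [[0.0131, -0.9999, 0.0007, 127.0422], [0.9841, 0.013, 0.1769, -534.4557], [-0.1769, -0.0017, 0.9842, -1746.8299], [0.0, 0.0, 0.0, 1.0]]}
```

View pics/scene0.png

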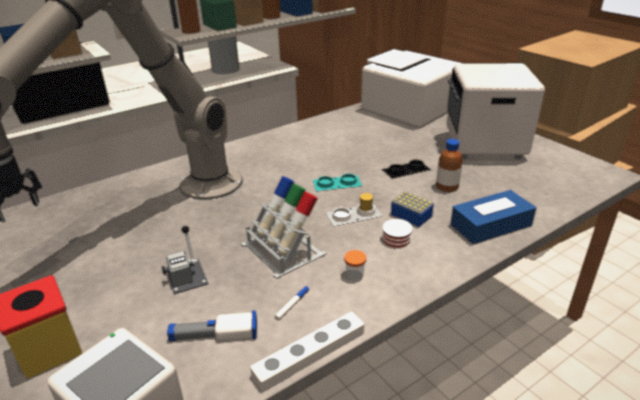

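View pics/top0.png

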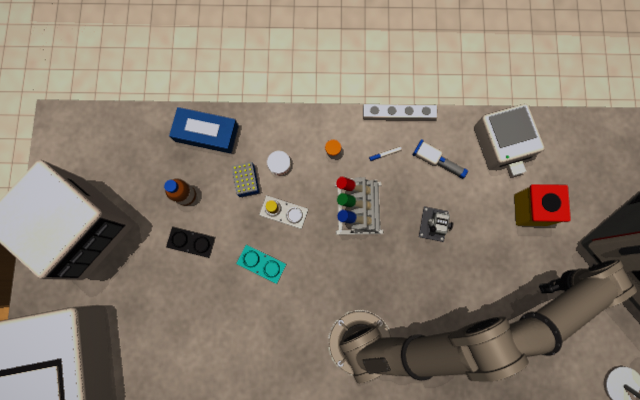

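The scene picture shows the rack with blue, green and red caps; red is at (306,203). The top picture shows red at (345,184).

Holder candidates in the top picture:
- White plate with a yellow cap at (284,211).
- Teal at (262,263).
- Black at (190,241).
- White 4-hole strip at (400,111).

The white one with two wells and the yellow cap fits. Its free well is at (294,215), on the -y side. The counter is at (436,223). I'll confirm this in an enlarged crop.

```bash
python3 - <<'E'
import cv2,numpy as np
a=cv2.imread("pics/scene0.png")[165:295,150:400]; b=cv2.imread("pics/top0.png")[165:247,250:460]
a=cv2.resize(a,(625,325),interpolation=cv2.INTER_CUBIC) # x2.5
b=cv2.resize(b,None,fx=3.2,fy=3.2,interpolation=cv2.INTER_CUBIC)
m=np.zeros((600,680,3),np.uint8); m[:325,:625]=a; m[330:330+b.shape[0],:b.shape[1]]=b[:270]
cv2.imwrite("pics/crop1.png",m)
E
```

```text
(no output)
```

View pics/crop1.png

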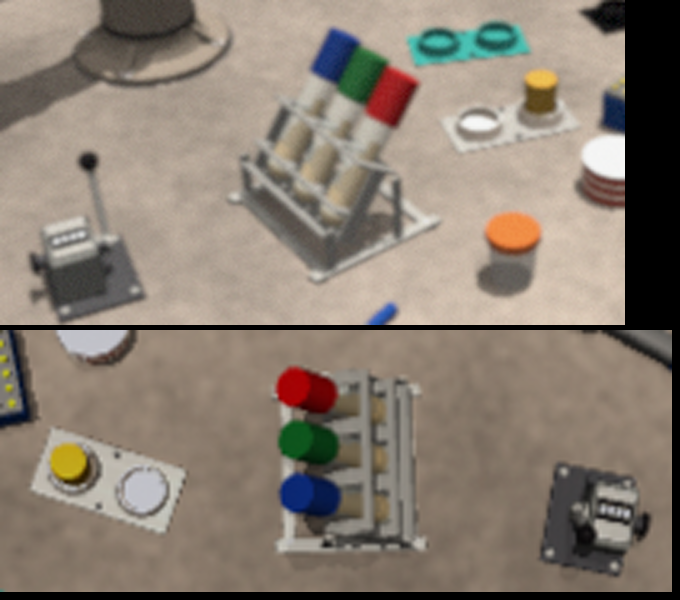

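The crop confirms it. The white holder has the yellow cap in its +y well, and its empty white well is at top px (294.4,215.3), scene px (342,214.6). Red is the rack's outermost (+x) place. The black knob is at scene (185,229), top ~(433,228). Next I'll measure these.

```bash
cat > h.py <<'E'
import numpy as np, cv2
from scipy.optimize import least_squares
from cell import arm
def proj(c,P):
    P=np.atleast_2d(P); V=c["view"]; p=P@V[:3,:3].T+V[:3,3]
    p=p*[1,-1,-1]
    return np.c_[c["fx"]*p[:,0]/p[:,2]+c["cx"], c["fy"]*p[:,1]/p[:,2]+c["cy"]]
def projw(c,P):
    P=np.atleast_2d(P); V=c["view"]; p=(P@V[:3,:3].T+V[:3,3])*[1,-1,-1]
    rho=np.hypot(p[:,0],p[:,1]); th=np.arctan2(rho,p[:,2]); k=th/np.maximum(rho,1e-9)
    return np.c_[c["fx"]*k*p[:,0]+c["cx"], c["fy"]*k*p[:,1]+c["cy"]]
def tri(obs,x0=(500,0,50)):   # obs: list of (cal,px[,projfn])
    f=lambda X: np.concatenate([((o[2] if len(o)>2 else proj)(o[0],X)[0]-o[1]) for o in obs])
    r=least_squares(f,x0); return r.x, np.round(r.fun,2)
def plane(c,px,z,pf=proj,x0=(500,0)):
    return least_squares(lambda q: pf(c,[q[0],q[1],z])[0]-px,x0).x
def cyl(p,d,L,r=22.5,n=48):
    d=d/np.linalg.norm(d); u=np.cross(d,[.3,.9,.1]); u/=np.linalg.norm(u); v=np.cross(d,u)
    t=np.linspace(0,2*np.pi,n,endpoint=False)[:,None]; ring=r*(np.cos(t)*u+np.sin(t)*v)
    return np.r_[p+ring,p+ring+L*d]
def mask(px,shape=(400,640)):  # antialiased hull mask
    m=np.zeros(shape,np.uint8); h=cv2.convexHull(px.astype(np.float32))
    cv2.fillConvexPoly(m,np.round(h*256).astype(np.int32),255,cv2.LINE_AA,8); return m/255.
def axis(yaw,tilt=np.radians(35)): # lean direction yaw from +y
    return np.array([-np.sin(yaw)*np.sin(tilt),np.cos(yaw)*np.sin(tilt),np.cos(tilt)])
def colour(im,name):
    h,s,v=[x.astype(int) for x in cv2.split(cv2.cvtColor(im,cv2.COLOR_RGB2HSV))]
    if name=="red": return ((h<8)|(h>172))&(s>140)&(v>50)
    if name=="green": return (h>45)&(h<85)&(s>90)&(v>25)
    if name=="blue": return (h>105)&(h<130)&(s>110)&(v>35)
    if name=="yellow": return (h>18)&(h<32)&(s>120)&(v>60)
E
python3 - <<'E'
from h import *
I={n:cv2.imread(f"pics/{n}0.png")[:,:,::-1].copy() for n in("scene","top")}; C={n:arm.calibration(n) for n in I}
win={"scene":(165,270,230,330),"top":(165,240,325,395)}
M={}
for n in I:
    r0,r1,c0,c1=win[n]
    for k in("red","green","blue"):
        m=np.zeros((400,640)); m[r0:r1,c0:c1]=colour(I[n],k)[r0:r1,c0:c1]; M[n,k]=m
        ys,xs=np.nonzero(m); print(n,k,len(xs),xs.mean().round(1),ys.mean().round(1))
X,_=tri([(C[n],np.argwhere(M[n,"red"])[:,::-1].mean(0)) for n in I]); print("red centroid",X,_)
from scipy.optimize import minimize
def cost(q):
    d=axis(q[3]*.02); e=np.array([np.cos(q[3]*.02),np.sin(q[3]*.02),0]); s=0
    for n in I:
        base=np.array(q[:3])
        m=[mask(proj(C[n],cyl(base-60*i*e-30*d,d,60))) for i in range(3)]
        if n=="scene": m[1]=m[1]*(1-m[0]); m[2]=m[2]*(1-m[0])*(1-m[1])
        for i,k in enumerate(("red","green","blue")): s+=((cv2.GaussianBlur(m[i],(0,0),1)-cv2.GaussianBlur(M[n,k],(0,0),1))**2).sum()
    return s
best=min((minimize(cost,[*X,y],method="Nelder-Mead",options=dict(xatol=.05,fatol=.01,initial_simplex=np.array([[*X,y]]+[list(np.array([*X,y])+np.eye(4)[i]*6) for i in range(4)]))) for y in(-5,0,5)),key=lambda r:r.fun)
print("cap centre",best.x[:3].round(1),"yaw deg",np.degrees(best.x[3]*.02).round(2),best.fun)
d=axis(best.x[3]*.02); print("axis",d.round(3),"tube mouth z",(best.x[:3]+26*d).round(1))
# well rim / knob
for n,w in(("top",(280,305,203,226)),("scene",(325,355,203,225))):
    g=I[n].min(2).astype(int); s=g[w[2]:w[3],w[0]:w[1]]; print(n,"\n",s)
print("well by rim plane",plane(C["top"],(294.4,215.3),22).round(1),plane(C["scene"],(342,214.6),22).round(1), tri([(C["top"],(294.4,215.3)),(C["scene"],(342,214.6))]))
for n,w in(("top",(425,442,220,236)),("scene",(178,193,222,237))):
    g=I[n].max(2).astype(int); print(n,"\n",g[w[2]:w[3],w[0]:w[1]])
print("knob",tri([(C["top"],(432.8,228)),(C["scene"],(185.2,229.4))]))
E
```

```text
scene red 286 305.8 203.0
scene green 248 294.6 194.0
scene blue 204 283.4 186.7
top red 203 345.3 183.5
top green 196 345.9 199.8
top blue 194 346.4 216.2
red centroid [575.97126675  63.21319741 180.28255186] [ 0.63 -0.08  0.68  0.4 ]
cap centre [576.4  62.6 179.6] yaw deg 0.82 159.87338299733022
axis [-0.008  0.574  0.819] tube mouth z [576.2  77.5 200.9]
top 
 [[171 172 172 171 167 143 105 132 162 159 156 156 124 102 111 112 111 112
  112 111 112 111 111 112 111]
 [132 173 173 172 170 146  79 121 172 172 174 173 162 156 157 134 120 113
  113 113 114 113 113 113 112]
 [105 177 176 176 175 167 150 158 172 172 173 173 173 174 174 166 164 158
  131 123 115 115 114 113 113]
 [ 90 137 176 178 177 177 175 175 174 172 172 172 173 172 173 174 175 174
  164 165 159 136 124 115 114]
 [ 82 109 173 175 176 178 178 178 177 174 176 182 189 184 173 189 180 160
  173 176 176 168 165 159 135]
 [ 83 111 174 174 174 175 174 177 178 182 185 151 128 134 145 179 129 153
  160 143 175 176 176 177 168]
 [ 66 113 175 175 174 174 173 174 177 168 123 130 168 172 179 186 171 182
  182 165 144 177 177 178 178]
[... 6065 characters left out ...]
68  51  46  46  65 105 145 173 176 178]
 [180 175 158 120  73  36  37  35  32  48  82 133 168 179 177]
 [175 174 149 108  59  36  31  28  25  34  74 126 167 176 176]
 [177 172 154 113  65  30  27  23  30  39  81 131 168 174 179]
 [176 177 162 135  90  49  27  21  27  46  97 142 169 176 174]
 [178 178 169 153 124  85  56  37  48  83 130 161 175 175 176]
 [179 176 176 171 151 128 101  81  74 103 140 173 180 178 179]
 [182 177 177 174 173 161 140 113  99 118 149 169 180 180 179]
 [177 176 175 174 174 171 156 131 116 125 152 169 177 177 178]
 [176 172 175 178 178 172 165 145 126 131 146 166 175 178 179]]
knob (array([ 424.25503709, -258.66870331,  135.85165525]), array([0.21, 0.08, 0.18, 0.  ]))
```

Everything checks: the tube mouth is at z≈201 (200 expected) and the knob at z≈136 (136 expected). Cap centre is (576,63,180), and the well is about (484,260). Moving to a standoff above the cap.

>>> apply_moves(series=[0,0,-4,0,0,4,8.5,0,0,-8,0,0,8,8.5,0,0,-12,2,4,11,8.5,0,0,-16,4,8,12,8.5,0,0,-19.4,6,12,12,8.5,0,0,-19.4,8,16,12,8.5,0,0,-19.4,10,20,12,8.5,0,0,-19.4,12,24,12,8.5,0,0,-19.4,14,28,12,8.5,0,0,-19.4,16,32,12,8.5,0,0,-19.4,18,36,12,8.5,0,0,-19.4,20,40,12,8.5,0,0,-19.4,22,44,12,8.5,0,0,-19.4,24,48,12,8.5,0,0,-19.4,26,52,12,8.5,0,0,-19.4,28,56,12,8.5,0,0,-19.4,30,60,12,8.5,0,0,-19.4,32,64,12,8.5,0,0,-19.4,33,68,12,8.5,0,0,-19.4,34,72,12,8.5])

```text
time_s: 1.77
tool_pos: [556.7, 35.0, 369.9]
tool_rot: [0.0, 1.0, 0.007, -0.0]
ft_force: [1.0, -0.9, 0.3]
gripper_width: 84.6
grasp_force: 0.0
```

>>> apply_moves(series=[-6,0,0,0,2,-1,8.5,-12,0,0,0,4,-2,8.5,-18,0,0,0,5.3,-3,8.5,-24,0,0,0,5.3,-4,8.5,-30,-0.4,0,0,5.3,-5,8.5,-35,-0.5,0,0,5.3,-6,8.5,-35,-0.5,0,0,5.3,-7,8.5,-35,-0.5,0,0,5.3,-7,8.5,-35,-0.5,0,0,5.3,-7,8.5])

```text
time_s: 2.52
tool_pos: [556.3, 85.4, 300.0]
tool_rot: [0.3, 0.954, 0.007, 0.001]
ft_force: [-0.5, -0.2, 0.1]
gripper_width: 84.7
grasp_force: 0.0
```

```bash
python3 - <<'E'
from h import *
s=arm.observe(); print(s["tool_pos"],s["tool_rot"],s["qpos"].round(3)); c=arm.calibration("wrist")
im=arm.get_image("wrist"); cv2.imwrite("pics/w1.png",im[:,:,::-1]); np.savez("w1.npz",**c)
V=c["view"]; print(c["fx"],c["cx"],c["cy"],(-V[:3,:3].T@V[:3,3]).round(1))
E
```

```text
[556.25018866  85.3507299  300.04125359] [0.3001677  0.95386218 0.00667603 0.00131206] [-0.24   0.411 -0.399  1.695  0.64   1.495 -2.388]
309.70691628693146 313.7879251558602 199.35922483516876 [626.7 156.5 401.3]
```

View pics/w1.png

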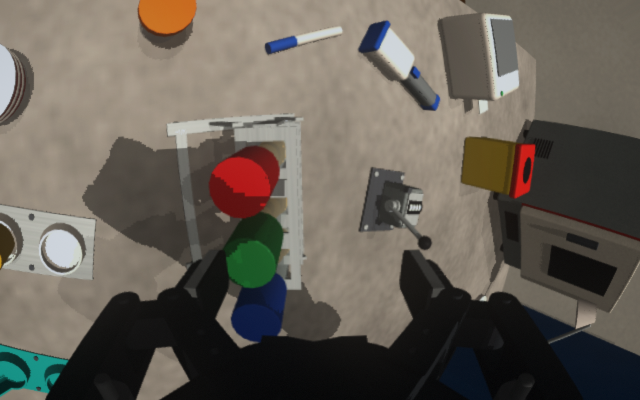

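The wrist view shows the red cap at (245,185), the empty well at (62,248), the knob at (425,242) and the counter plate around (385,205). I'll refine these with this view and overlay the model outlines.

```bash
python3 - <<'E'
from h import *
from scipy.optimize import minimize
I={n:cv2.imread(f"pics/{f}.png")[:,:,::-1].copy() for n,f in(("scene","scene0"),("top","top0"),("wrist","w1"))}
C={n:arm.calibration(n) for n in("scene","top")}; C["wrist"]=dict(np.load("w1.npz"))
pf=lambda n: projw if n=="wrist" else proj
win={"scene":(165,270,230,330),"top":(165,240,325,395),"wrist":(120,240,190,300)}
M={}
for n in I:
    r0,r1,c0,c1=win[n]; m=np.zeros((400,640)); m[r0:r1,c0:c1]=colour(I[n],"red")[r0:r1,c0:c1]; M[n]=cv2.GaussianBlur(m,(0,0),1)
def fit(views,yaw0=None):
    def cost(q):
        y=np.radians(q[3]*3) if yaw0 is None else yaw0
        d=axis(y); return sum(((cv2.GaussianBlur(mask(pf(n)(C[n],cyl(np.array(q[:3])-30*d,d,60))),(0,0),1)-M[n])**2).sum()/np.sqrt(M[n].sum()) for n in views)
    x0=np.array([576.4,62.6,179.6]+([0.27] if yaw0 is None else [])); k=len(x0)
    return minimize(cost,x0,method="Nelder-Mead",options=dict(xatol=.02,fatol=.001,maxiter=600,initial_simplex=np.vstack([x0]+[x0+np.eye(k)[i]*5 for i in range(k)])))
for v in(("wrist",),("scene","top"),("scene","top","wrist")):
    r=fit(v,np.radians(.8)); print(v,r.x.round(1),round(r.fun,2))
r=fit(("scene","top","wrist")); print("free yaw",r.x[:3].round(1),"yaw",(r.x[3]*3).round(2),r.fun)
c=C["wrist"]
# well: white floor blob; knob
im=I["wrist"]; cr=im[220:280,30:95]; 
well=plane(c,(62,248),14,projw,(484,260)); print("well(wrist, centre of px)",well.round(1))
print("knob",tri([(c,(425,242),projw),(C["top"],(432.6,229.3)),(C["scene"],(185.1,229.3))]), plane(c,(425,242),136,projw,(424,-259)))
S=6
def draw(im,pts,col,o): cv2.polylines(im,[np.round(((pts-o+.5)*S)*16).astype(np.int32)],True,col,1,cv2.LINE_AA,4)
def circ(p,r): return cyl(np.array(p,float),np.array([0,0,1.]),0,r)[:48]
a=cv2.resize(im[212:288,28:96],None,fx=S,fy=S,interpolation=cv2.INTER_CUBIC)
draw(a,projw(c,circ([*well,22],26.5)),(255,0,0),[28,212]); draw(a,projw(c,circ([*well,6],26.5)),(0,0,255),[28,212])
b=im[160:262,355:440]; b=cv2.resize(b,(int(85*4.5),int(102*4.5)),interpolation=cv2.INTER_CUBIC)
m=np.zeros((max(a.shape[0],b.shape[0]),a.shape[1]+b.shape[1],3),np.uint8); m[:a.shape[0],:a.shape[1]]=a; m[:b.shape[0],a.shape[1]:]=b
cv2.imwrite("pics/crop2.png",m[:,:,::-1]); print(m.shape,a.shape)
E
```

```text
('wrist',) [572.8  61.3 171.6] 0.15
('scene', 'top') [575.9  63.  180.2] 3.37
('scene', 'top', 'wrist') [574.1  63.  176.4] 4.53
free yaw [574.2  63.2 176.8] yaw -0.82 4.454210537751547
well(wrist, centre of px) [485.4 258.1]
knob (array([ 421.84627808, -258.98071791,  136.81360918]), array([-0.46,  0.01,  0.57, -0.59, -0.21, -0.52])) [ 420.84339178 -261.72227494]
(459, 790, 3) (456, 408, 3)
```

View pics/crop2.png

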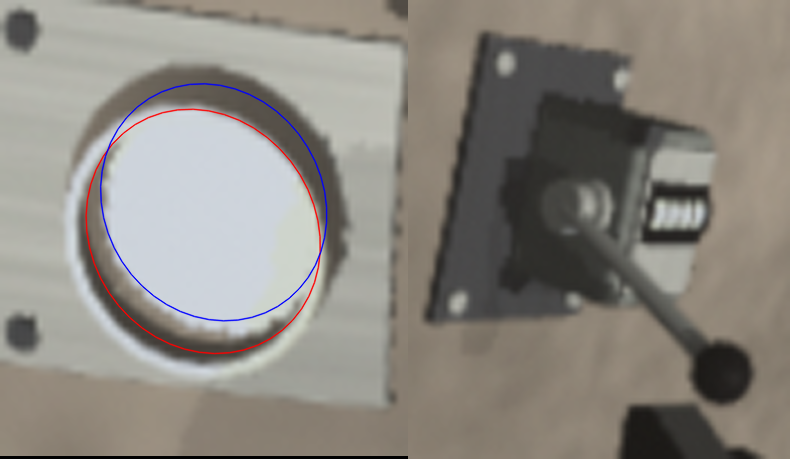

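The red outline matches the well's inner rim to within about 1 px. The black knob and lever are clear in the right-hand crop. I'll move to a closer standoff on the cap's axis and measure again from the wrist.

>>> apply_moves(series=[0,0,0,0.9,1.0,-2,8.5,0,0,0,1.9,2.1,-4,8.5,0,0,0,1.9,2.1,-5,8.5,0,0,0,1.9,2.1,-6,8.5,0,0,0,1.9,2.1,-6,8.5,0,0,0,1.9,2.1,-6,8.5])

```text
time_s: 3.07
tool_pos: [575.1, 106.1, 241.0]
tool_rot: [0.301, 0.954, 0.006, 0.002]
ft_force: [0.1, -1.0, 0.2]
gripper_width: 85.0
grasp_force: 0.0
```

```bash
python3 - <<'E'
from h import *
from scipy.optimize import minimize
s=arm.observe(); print(s["tool_pos"].round(1),s["tool_rot"].round(4)); c2=arm.calibration("wrist"); np.savez("w2.npz",**c2)
im2=arm.get_image("wrist"); cv2.imwrite("pics/w2.png",im2[:,:,::-1])
from scipy.spatial.transform import Rotation as R
q=s["tool_rot"]; Rt=R.from_quat([q[1],q[2],q[3],q[0]]).as_matrix(); print("tool z",Rt[:,2].round(3),"tool y",Rt[:,1].round(3))
c1=dict(np.load("w1.npz")); im1=cv2.imread("pics/w1.png")[:,:,::-1].copy()
def red(im):
    m=colour(im,"red").astype(np.uint8); n,l,st,ce=cv2.connectedComponentsWithStats(m); 
    i=max(range(1,n),key=lambda i: st[i,4] if ce[i][0]<400 else 0); print("blob",st[i],ce[i].round(1)); return cv2.GaussianBlur((l==i)*1.,(0,0),1)
V=[(c1,red(im1)),(c2,red(im2))]
y=np.radians(.8); d=axis(y)
for use in(V,V[1:]):
  for rr in (22.5,22):
    cost=lambda q: sum(((cv2.GaussianBlur(mask(projw(c,cyl(q-30*d,d,60,rr))),(0,0),1)-m)**2).sum()/np.sqrt(m.sum()) for c,m in use)
    x0=np.array([575,63.7,179]); r=minimize(cost,x0,method="Nelder-Mead",options=dict(xatol=.02,fatol=.001,initial_simplex=np.vstack([x0]+[x0+np.eye(3)[i]*4 for i in range(3)])))
    p=r.x-s["tool_pos"]; print(len(use),rr,r.x.round(1),round(r.fun,2),"in tool",(Rt.T@p).round(1))
E
```

```text
[575.1 106.1 241. ] [0.3009 0.9536 0.0064 0.0019]
tool z [ 0.007 -0.574 -0.819] tool y [ 0.011 -0.819  0.574]
blob [ 209  147   70   72 3729] [244.  181.9]
blob [ 273  177   75   92 5216] [310.5 224. ]
2 22.5 [573.3  62.  174.9] 1.4 in tool [-2.4 -1.8 79.4]
2 22 [574.   63.2 177. ] 0.55 in tool [-1.7 -1.6 77. ]
1 22.5 [572.   60.5 173.3] 0.22 in tool [-3.8 -1.5 81.5]
1 22 [573.3  62.5 176.1] 0.18 in tool [-2.4 -1.5 78.1]
```

>>> apply_moves(series=[0,0,0,0,-0.8,-1.2,8.5,0,0,0,0,-1.6,-2.4,8.5,0,0,0,0,-2.4,-3.6,8.5,0,0,0,-0.05,-3.2,-4.7,8.5,0,0,0,-0.05,-3.6,-5.3,8.5,0,0,0,-0.05,-3.6,-5.3,8.5,0,0,0,-0.05,-3.6,-5.3,6.5,0,0,0,-0.05,-3.6,-5.3,5.6,0,0,0,-0.05,-3.6,-5.3,5.2,0,0,0,-0.05,-3.6,-5.3,5.0,0,0,0,-0.05,-3.6,-5.3,4.9,0,0,0,-0.05,-3.6,-5.3,4.9,0,0,0,-0.05,-3.6,-5.3,4.9,0,0,0,-0.05,-3.6,-5.3,4.9])

```text
time_s: 4.28
tool_pos: [574.7, 71.5, 187.4]
tool_rot: [0.301, 0.954, 0.007, 0.002]
ft_force: [0.0, -1.4, -0.5]
gripper_width: 48.9
grasp_force: 0.0
```

```bash
python3 - <<'E'
from h import *
s=arm.observe(); print(s["tool_pos"].round(1),s["gripper_width"],s["ft_force"]); np.savez("w3.npz",**arm.calibration("wrist"))
im=arm.get_image("wrist"); cv2.imwrite("pics/w3.png",cv2.resize(im[140:400,160:480,::-1],None,fx=2,fy=2))
E
```

```text
[574.7  71.5 187.4] 48.86627716386062 [ 0.0038132  -1.38338047 -0.52978713]
```

View pics/w3.png

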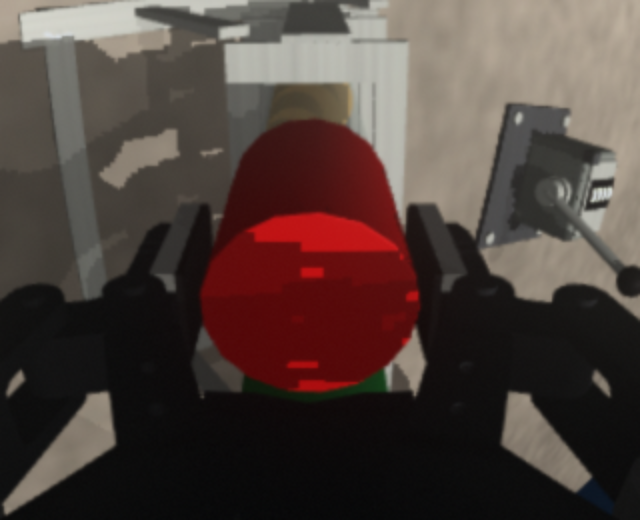

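The cap (centre 311,300) sits centred between the pads (inner edges ~208 and ~412). Closing on it, then drawing it off slowly along the axis.

>>> apply_moves(series=[0,0,0,0,0,0,4.7,0,0,0,0,0,0,4.5,0,0,0,0,0,0,4.3,0,0,0,0,0,0,4.0,0,0,0,0,0,0,4.0,0,0,0,0,0,0,4.0])

```text
time_s: 4.83
tool_pos: [574.8, 71.4, 187.5]
tool_rot: [0.301, 0.954, 0.007, 0.002]
ft_force: [0.4, 0.7, 2.8]
gripper_width: 43.2
grasp_force: 60.5
```

>>> apply_moves(series=[0,0,0,0,0.23,0.33,4.0,0,0,0,0,0.57,0.82,4.0,0,0,0,-0.01,0.92,1.31,4.0,0,0,0,-0.01,1.32,1.88,4.0,0,0,0,-0.01,1.72,2.46,4.0,0,0,0,-0.02,2.12,3.03,4.0,0,0,0,-0.02,2.52,3.6,4.0,0,0,0,-0.03,2.93,4.18,4.0,0,0,0,-0.03,3.33,4.75,4.0,0,0,0,-0.04,3.73,5.32,4.0,0,0,0,-0.05,4.3,6.14,4.0,0,0,0,-0.05,4.88,6.96,4.0,0,0,0,-0.06,5.45,7.78,4.0,0,0,0,-0.07,6.02,8.6,4.0,0,0,0,-0.07,6.9,9.8,4.0,0,0,0,-0.07,6.9,9.8,4.0])

```text
time_s: 6.17
tool_pos: [574.6, 143.2, 287.7]
tool_rot: [0.299, 0.954, 0.008, 0.004]
ft_force: [-1.5, -0.2, -0.5]
gripper_width: 43.4
grasp_force: 60.8
```

```bash
python3 - <<'E'
from h import *
s=arm.observe(); print(s["tool_pos"].round(1),s["gripper_width"],s["ft_force"].round(2),s["grasp_force"])
a=arm.get_image("scene"); b=arm.get_image("wrist")
a=cv2.resize(a[150:290,200:400],None,fx=2,fy=2,interpolation=cv2.INTER_CUBIC); b=b[100:400,130:510]
m=np.zeros((300,780,3),np.uint8); m[:280,:400]=a; m[:300,400:]=b
cv2.imwrite("pics/draw.png",m[:,:,::-1])
E
```

```text
[574.6 143.2 287.7] 43.35033734822175 [-1.54 -0.15 -0.47] 60.80303813141654
```

View pics/draw.png

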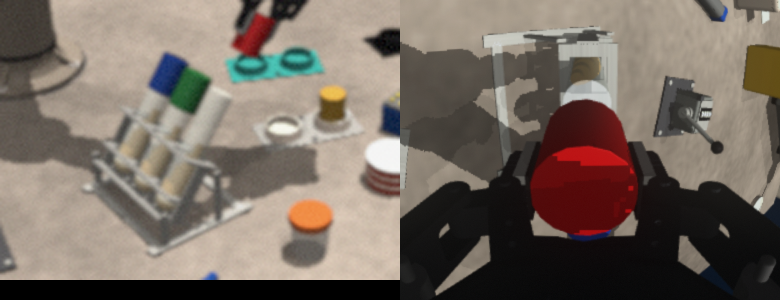

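The tube is still in the rack and the cap is off in the jaws (scene crop (252,35)). Going upright, above the free well.

>>> apply_moves(series=[5,0,0,-1.0,1.3,0,4.0,10,0,0,-2,2.6,0,4.0,15,0,0,-3.2,4.2,0,4.0,20,0,0,-4.4,5.7,-1,4.0,25,0,0,-5.6,7.3,-3,4.0,30,0,0,-6.8,8.9,-5,4.0,34.8,0,0,-8,10.5,-7,4.0,34.8,0,0,-8.8,11.5,-9,4.0,34.8,0,0,-8.8,11.5,-11,4.0,34.8,0,0,-8.8,11.5,-13,4.0,34.8,0,0,-8.8,11.5,-14,4.0,34.8,0,0,-8.8,11.5,-14,4.0,34.8,0,0,-8.8,11.5,-14,4.0])

```text
time_s: 7.35
tool_pos: [485.9, 254.9, 145.0]
tool_rot: [0.002, 1.0, 0.006, 0.004]
ft_force: [-0.0, -0.1, 0.4]
gripper_width: 43.4
grasp_force: 61.0
```

```bash
python3 - <<'E'
from h import *
from scipy.spatial.transform import Rotation as R
s=arm.observe(); q=s["tool_rot"]; Rt=R.from_quat([q[1],q[2],q[3],q[0]]).as_matrix(); p=s["tool_pos"]
print(p.round(1),s["ft_force"].round(2),s["gripper_width"],"toolx",Rt[:,0].round(4),"toolz",Rt[:,2].round(4),s["qpos"].round(2))
c=arm.calibration("wrist"); np.savez("w4.npz",**c); im=arm.get_image("wrist"); cv2.imwrite("pics/w4raw.png",im[:,:,::-1])
S=3; o=np.array([200,100]); a=cv2.resize(im[100:300,200:460],None,fx=S,fy=S,interpolation=cv2.INTER_CUBIC)
def draw(pts,col): cv2.polylines(a,[np.round(((pts-o+.5)*S)*16).astype(np.int32)],True,col,1,cv2.LINE_AA,4)
circ=lambda P,r: cyl(np.array(P,float),np.array([0,0,1.]),0,r)[:48]
draw(projw(c,circ([485.2,258.5,22],26.5)),(255,0,0))
cap=p+Rt@[-1.2,0,0]; draw(projw(c,circ([*cap[:2],cap[2]-42],22.5)),(0,255,255)); draw(projw(c,circ([*cap[:2],cap[2]+18],22.5)),(0,255,255))
cv2.imwrite("pics/w4.png",a[:,:,::-1])
E
```

```text
[485.9 254.9 145. ] [-0.02 -0.09  0.41] 43.44815073902615 toolx [0.9999 0.0121 0.007 ] toolz [ 0.0071 -0.0042 -1.    ] [-0.17  0.45 -0.55  1.93  0.32  0.84 -2.44]
```

View pics/w4.png

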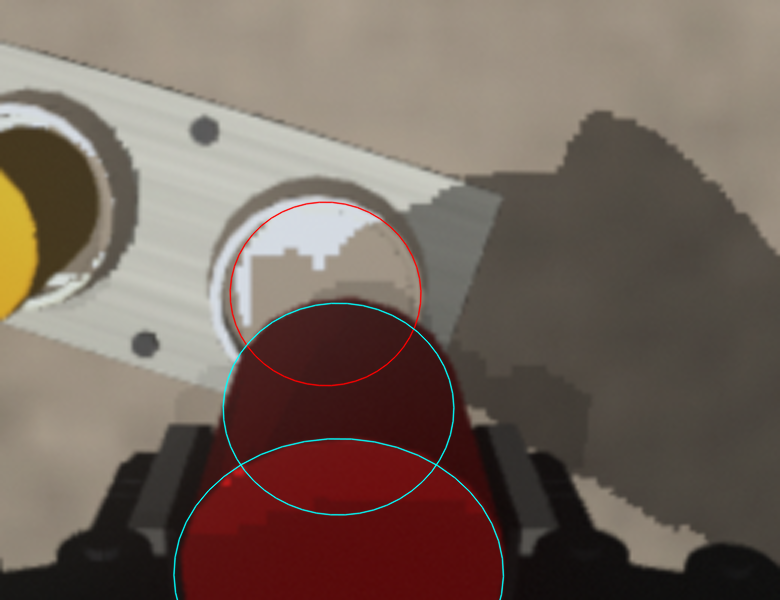

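The well's inner rim spans about (222..418, top 197), roughly 1 mm to +x and +y of my circle. The cap outline matches. I'll shift by that amount, level the tool and come down above the rim.

>>> apply_moves(series=[0.24,0.4,0,0.1,0.4,-1.5,4.0,0.24,0.4,0,0.11,0.41,-3,4.0,0.24,0.4,0,0.11,0.41,-4.5,4.0,0.24,0.4,0,0.11,0.41,-5.5,4.0,0.24,0.4,0,0.11,0.41,-6.4,4.0,0.24,0.4,0,0.11,0.41,-7,4.0,0.24,0.4,0,0.11,0.41,-7,4.0,0.24,0.4,0,0.11,0.41,-7,4.0])

```text
time_s: 8.07
tool_pos: [487.3, 259.7, 75.6]
tool_rot: [-0.0, 1.0, 0.006, 0.001]
ft_force: [0.1, 0.4, 0.1]
gripper_width: 43.2
grasp_force: 61.0
```

```bash
python3 - <<'E'
from h import *
from scipy.spatial.transform import Rotation as R
s=arm.observe(); q=s["tool_rot"]; Rt=R.from_quat([q[1],q[2],q[3],q[0]]).as_matrix(); p=s["tool_pos"]
print(p.round(1),s["ft_force"].round(2),"toolz",Rt[:,2].round(4))
c=arm.calibration("wrist"); im=arm.get_image("wrist")
S=3; o=np.array([200,100]); a=cv2.resize(im[100:300,200:460],None,fx=S,fy=S,interpolation=cv2.INTER_CUBIC)
def draw(pts,col): cv2.polylines(a,[np.round(((pts-o+.5)*S)*16).astype(np.int32)],True,col,1,cv2.LINE_AA,4)
circ=lambda P,r: cyl(np.array(P,float),np.array([0,0,1.]),0,r)[:48]
draw(projw(c,circ([486.4,259.3,22],26.5)),(255,0,0))
cap=p+Rt@[-.7,0,0]; draw(projw(c,circ([*cap[:2],cap[2]-42],22.5)),(0,255,255))
cv2.imwrite("pics/w5.png",a[:,:,::-1])
E
```

```text
[487.3 259.7  75.6] [0.12 0.4  0.15] toolz [ 1.4e-03  8.0e-04 -1.0e+00]
```

View pics/w5.png

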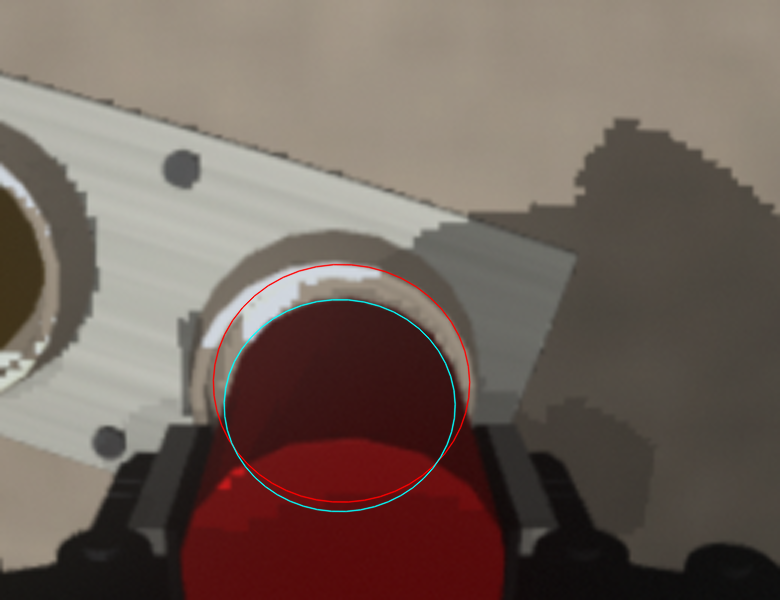

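The cap's mouth sits inside the rim in y, but the x match is unclear because the white rim face merges with the floor. I'll sample radial brightness profiles to fix the well centre.

```bash
python3 - <<'E'
from h import *
c5=arm.calibration("wrist"); im5=arm.get_image("wrist"); cv2.imwrite("pics/w5raw.png",im5[:,:,::-1])
for nm,c,im in(("w1",dict(np.load("w1.npz")),cv2.imread("pics/w1.png")),("w4",dict(np.load("w4.npz")),cv2.imread("pics/w4raw.png")),("w5",c5,im5[:,:,::-1])):
    g=im.mean(2).astype(np.float32); print(nm,"r=22..34")
    for a in range(-90,271,30) if nm=="w1" else range(-60,121,20):   # angle from +x towards +y
        r=np.arange(22,35); t=np.radians(a); P=np.c_[485.5+r*np.cos(t),259.5+r*np.sin(t),0*r+22.]
        uv=projw(c,P).astype(np.float32); print(a,cv2.remap(g,uv[:,0],uv[:,1],cv2.INTER_LINEAR).ravel().astype(int).tolist())
E
```

```text
w1 r=22..34
-90 [207, 207, 206, 207, 206, 200, 173, 103, 83, 76, 77, 79, 99]
-60 [212, 212, 211, 211, 201, 169, 115, 84, 79, 78, 78, 77, 78]
-30 [212, 212, 211, 209, 192, 155, 103, 87, 84, 84, 84, 84, 85]
0 [211, 211, 210, 210, 202, 175, 133, 101, 97, 97, 97, 99, 107]
30 [209, 202, 172, 173, 198, 198, 165, 120, 112, 115, 132, 158, 174]
60 [129, 114, 111, 117, 145, 190, 201, 180, 159, 167, 170, 171, 171]
90 [118, 110, 92, 77, 72, 102, 150, 202, 202, 194, 181, 179, 177]
120 [114, 97, 75, 66, 64, 72, 104, 160, 196, 200, 185, 171, 168]
150 [123, 100, 78, 65, 64, 67, 87, 129, 179, 200, 193, 178, 171]
180 [153, 131, 108, 80, 72, 75, 97, 156, 187, 190, 170, 160, 156]
210 [206, 203, 173, 131, 102, 107, 164, 193, 193, 176, 162, 158, 156]
240 [206, 207, 206, 204, 196, 199, 198, 181, 126, 118, 147, 163, 167]
270 [207, 207, 206, 207, 206, 200, 173, 103, 83, 76, 77, 79, 99]
w4 r=22..34
-60 [147, 141, 127, 140, 144, 119, 91, 85, 90, 104, 111, 111, 111]
-40 [148, 146, 141, 144, 144, 114, 90, 88, 90, 114, 171, 193, 196]
-20 [218, 218, 217, 218, 213, 169, 112, 97, 96, 97, 133, 177, 187]
0 [218, 216, 
[... 431 characters left out ...]
88, 92, 156, 208, 213, 187, 179, 181]
w5 r=22..34
-60 [49, 113, 131, 135, 140, 114, 82, 78, 82, 99, 105, 105, 104]
-40 [108, 119, 123, 137, 140, 105, 82, 81, 80, 81, 92, 102, 103]
-20 [137, 141, 138, 139, 143, 112, 83, 82, 82, 82, 85, 124, 142]
0 [123, 141, 151, 195, 213, 188, 122, 98, 98, 97, 97, 98, 127]
20 [139, 144, 158, 205, 213, 213, 174, 115, 104, 104, 104, 103, 125]
40 [208, 214, 213, 212, 211, 213, 211, 166, 111, 109, 108, 110, 153]
60 [177, 145, 140, 138, 129, 181, 212, 207, 148, 110, 104, 96, 115]
80 [66, 124, 135, 120, 117, 115, 130, 139, 124, 79, 90, 117, 171]
100 [38, 37, 38, 63, 101, 77, 76, 115, 116, 104, 103, 113, 150]
120 [35, 34, 35, 36, 35, 35, 35, 34, 33, 31, 31, 27, 24]
```

All three wrist views give the well centre as (483.5, 261.3), with an outer radius of 29.7. Shifting by (-3.0, +1.6) mm and lowering.

>>> apply_moves(series=[0,0,0,-0.3,0.16,0,4.0,0,0,0,-0.3,0.16,0,4.0,0,0,0,-0.3,0.16,-0.4,4.0,0,0,0,-0.3,0.16,-0.8,4.0,0,0,0,-0.3,0.16,-1.2,4.0,0,0,0,-0.3,0.16,-1.6,4.0,0,0,0,-0.3,0.16,-2.0,4.0,0,0,0,-0.3,0.16,-2.0,4.0])

```text
time_s: 8.83
tool_pos: [483.6, 260.7, 54.2]
tool_rot: [0.0, 1.0, 0.006, -0.0]
ft_force: [-0.4, -0.1, 0.4]
gripper_width: 43.3
grasp_force: 61.0
```

>>> apply_moves(series=[0,0,0,0.05,0.05,-0.1,4.0,0,0,0,0.05,0.05,-0.2,4.0,0,0,0,0.05,0.05,-0.3,4.0,0,0,0,0.05,0.05,-0.3,4.0])

```text
time_s: 9.17
tool_pos: [484.6, 261.6, 52.2]
tool_rot: [-0.0, 1.0, 0.006, 0.001]
ft_force: [0.8, 0.2, -1.1]
gripper_width: 43.4
grasp_force: 61.0
```

>>> apply_moves(series=[0,0,0,0,0,-0.1,4.0,0,0,0,0,0,-0.1,4.0])

```text
time_s: 9.33
tool_pos: [484.6, 261.5, 51.3]
tool_rot: [-0.0, 1.0, 0.006, 0.001]
ft_force: [0.1, 0.1, 0.1]
gripper_width: 43.3
grasp_force: 61.0
```

>>> apply_moves(series=[0,0,0,0,0,-0.1,4.0,0,0,0,0,0,-0.1,4.0])

```text
time_s: 9.5
tool_pos: [484.6, 261.5, 50.2]
tool_rot: [-0.0, 1.0, 0.006, 0.001]
ft_force: [0.6, -0.7, -0.1]
gripper_width: 42.8
grasp_force: 61.0
```

>>> apply_moves(series=[0,0,0,0,0,-0.1,4.0,0,0,0,0,0,-0.1,4.0])

```text
time_s: 9.67
tool_pos: [484.5, 261.5, 49.2]
tool_rot: [-0.0, 1.0, 0.006, 0.001]
ft_force: [-0.5, 0.5, -0.6]
gripper_width: 43.1
grasp_force: 61.0
```

>>> apply_moves(series=[0,0,0,0,0,-0.1,4.0,0,0,0,0,0,-0.1,4.0])

```text
time_s: 9.83
tool_pos: [484.6, 261.5, 48.2]
tool_rot: [-0.0, 1.0, 0.006, 0.001]
ft_force: [-0.3, 0.4, -0.9]
gripper_width: 43.4
grasp_force: 61.0
```

>>> apply_moves(series=[0,0,0,0,0,-0.1,4.0,0,0,0,0,0,-0.1,4.0])

```text
time_s: 10.0
tool_pos: [484.7, 261.6, 47.2]
tool_rot: [-0.0, 1.0, 0.006, 0.001]
ft_force: [-0.3, -0.5, -0.6]
gripper_width: 43.1
grasp_force: 61.0
```

>>> apply_moves(series=[0,0,0,0,0,-0.05,4.0,0,0,0,0,0,-0.05,4.0])

```text
time_s: 10.17
tool_pos: [484.7, 261.6, 47.1]
tool_rot: [-0.0, 1.0, 0.006, 0.001]
ft_force: [-0.4, -2.0, 2.6]
gripper_width: 43.6
grasp_force: 61.6
```

>>> apply_moves(series=[0,0,0,0,0,-0.05,4.0,0,0,0,0,0,-0.05,4.0])

```text
time_s: 10.33
tool_pos: [484.8, 261.6, 47.0]
tool_rot: [-0.0, 1.0, 0.006, 0.001]
ft_force: [-1.3, -2.9, 8.2]
gripper_width: 42.9
grasp_force: 62.2
```

Contact came at TCP z 47, so the mouth is at 6 mm, matching the floor height, with an 8 N press. The cap is home. Releasing and rising.

>>> apply_moves(series=[0,0,0,0,0,0.03,4.2,0,0,0,0,0,0.03,4.5,0,0,0,0,0,0.03,4.7,0,0,0,0,0,0.03,5.2,0,0,0,0,0,0.03,6.0,0,0,0,0,0,0.03,6.5,0,0,0,0,0,0.03,6.5,0,0,0,0,0,1,6.5,0,0,0,0,0,2,6.5,0,0,0,0,0,3.5,6.5,0,0,0,0,0,6,6.5,0,0,0,0,0,9,6.5,0,0,0,0,0,12,6.5,0,0,0,0,0,15,6.5,0,0,0,0,0,18,6.5,0,0,0,0,0,20,6.5,0,0,0,0,0,20,6.5])

```text
time_s: 11.75
tool_pos: [486.5, 263.5, 252.4]
tool_rot: [-0.002, 1.0, 0.006, 0.005]
ft_force: [0.6, 0.5, 0.1]
gripper_width: 65.0
grasp_force: 0.0
```

```bash
python3 - <<'E'
from h import *
C={n:arm.calibration(n) for n in("scene","top")}; c=arm.calibration("wrist"); W=arm.get_image("wrist")
I={n:arm.get_image(n) for n in C}
a=cv2.resize(I["scene"][190:240,310:400],None,fx=4,fy=4,interpolation=cv2.INTER_CUBIC); b=cv2.resize(I["top"][175:255,240:340],None,fx=4,fy=4,interpolation=cv2.INTER_CUBIC)
print(projw(c,[[483.5,261.3,66],[483.5,261.3,6]]).round(0))
# scene check: cap silhouette vs model standing in well
m=np.zeros((400,640)); m[180:240,310:365]=colour(I["scene"],"red")[180:240,310:365]; ys,xs=np.nonzero(m); mm=mask(proj(C["scene"],cyl(np.array([483.5,261.3,6.]),np.array([0,0,1.]),60))); y2,x2=np.nonzero(mm>.5)
print("seen",len(xs),xs.mean(),ys.min(),ys.max(),"model",len(x2),x2.mean(),y2.min(),y2.max())
mm=np.zeros((520,800,3),np.uint8); mm[:200,:360]=a; mm[200:520,:400]=b; w=W[0:400,120:520]; mm[:400,400:800]=w
cv2.imwrite("pics/placed.png",mm[:,:,::-1])
E
```

```text
[[316. 184.]
 [316. 173.]]
seen 157 341.4458598726115 199 214 model 306 341.3627450980392 197 219
```

View pics/placed.png

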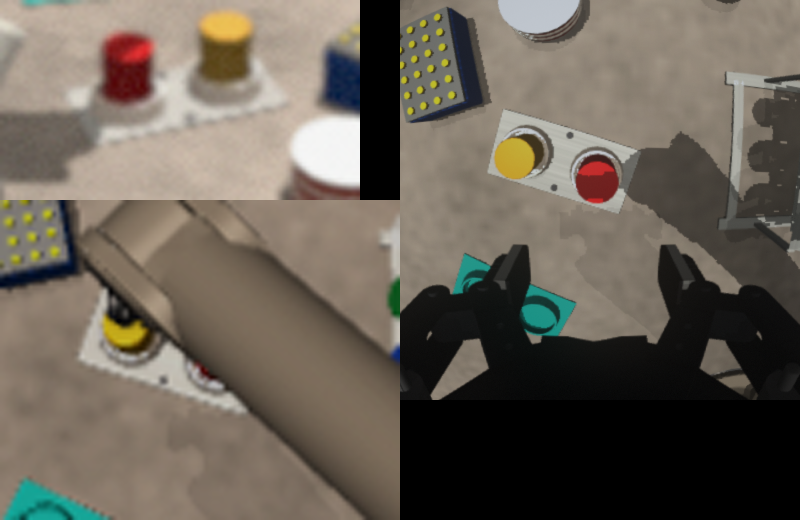

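Red stands upright at (128,65) in its well, level with yellow at (225,47), and the gripper is clear. Next I'll work out the counter's yaw and the knob geometry from the saved wrist pictures.

```bash
python3 - <<'E'
from h import *
from scipy.optimize import minimize
c1=dict(np.load("w1.npz")); C={n:arm.calibration(n) for n in("scene","top")}
P=[plane(c1,p,4,projw,(450,-260)) for p in((371.7,167.1),(359.9,231.6),(404.3,173.3))]
print([p.round(1).tolist() for p in P]); d=P[0]-P[1]; print("len",np.hypot(*d),"yaw",np.degrees(np.arctan2(d[1],d[0])), "width",np.hypot(*(P[2]-P[0])),np.degrees(np.arctan2(*(P[2]-P[0])[::-1]))+90)
# knob blobs: darkest circular patch
obs=[]
for f,c,pf,w in(("w1",c1,projw,(414,436,232,252)),("w2",dict(np.load("w2.npz")),projw,None),("scene0",C["scene"],proj,(178,193,222,233))):
    im=cv2.imread(f"pics/{f}.png").max(2)
    u=pf(c,[423,-259.5,136])[0]
    if w is None: w=(int(u[0])-13,int(u[0])+13,int(u[1])-13,int(u[1])+13)
    s=im[w[2]:w[3],w[0]:w[1]]; m=(s<60).astype(np.uint8); n,l,st,ce=cv2.connectedComponentsWithStats(m); i=1+np.argmax(st[1:,4]); px=ce[i]+[w[0],w[2]]
    print(f,"pred",u.round(1),"blob",px.round(1),st[i,2:]); obs.append((c,px,pf))
print("knob w1+w2",tri(obs[:2],(423,-259,136))); print("knob all",tri(obs,(423,-259,136)))
for o in obs: print(plane(o[0],o[1],136,o[2],(423,-259)).round(1))
s=arm.observe(); print(s["tool_pos"],s["qpos"].round(2))
E
```

```text
[[527.0, -254.5], [403.1, -233.5], [505.7, -354.8]]
len 125.6717597498017 yaw -9.630961085787373 width 102.52264422090651 -12.004097870975684
w1 pred [424.4 241.2] blob [424.  242.2] [ 14  14 136]
w2 pred [457.4 259.7] blob [456.9 260.6] [ 14  14 144]
scene0 pred [184.9 229.3] blob [184.9 229.5] [ 6  6 27]
knob w1+w2 (array([ 420.31760441, -260.79137323,  134.71380298]), array([ 0.03, -0.06, -0.03,  0.06]))
knob all (array([ 421.05254602, -259.52027631,  135.24547038]), array([-0.09, -0.17, -0.06, -0.  , -0.19, -0.33]))
[ 421.2 -258.7]
[ 421.8 -258.2]
[ 424. -260.]
[484.31840952 261.29947743 246.54625397] [-0.12  0.34 -0.6   1.83  0.22  1.04 -2.36]
```

Checks agree: the plate measures 126×102 mm (125×100 given), yaw is about -10.3°, and the knob is at (421.5,-259,136). Crossing high over the rack to the near side of the lever with the fingers shut.

>>> apply_moves(series=[0,0,0,0,0,4,6.5,0,0,0,0,0,8,4,0,0,0,0,-2,11,0,0,0,-2,0,-6,12,0,0,0,-4,0,-10,12,0,0,0,-6,0,-14,12,0,0,0,-8,0,-18,12,0,0,0,-10,0,-22,12,0,0,0,-11,0,-26,12,0,0,0,-11,-0.5,-30,12,0,0,0,-11,-1,-34,12,0,0,0,-11,-2,-38,12,0,0,0,-11,-4,-42,12,0,0,0,-11,-6,-46,11,0,0,0,-11,-8,-49,9,0,0,0,-11,-10,-51.2,6,0,0,0,-11,-10.5,-51.2,4,0,0,0,-11,-10.5,-51.2,4,0,0,0,-11,-10.5,-51.2,4,0])

```text
time_s: 13.48
tool_pos: [378.6, -249.7, 285.0]
tool_rot: [-0.001, 0.996, -0.09, -0.001]
ft_force: [0.6, 0.3, 1.3]
gripper_width: -0.1
grasp_force: 0.0
```

>>> apply_moves(series=[0,0,0,0,0,-3,0,0,0,0,0,0,-6,0,0,0,0,0,0,-9,0,0,0,0,0,0,-11.5,0,0,0,0,0,0,-13,0,0,0,0,0,0,-13.7,0,0,0,0,0,0,-13.7,0,0,0,0,0,0,-13.7,0])

```text
time_s: 14.15
tool_pos: [381.3, -250.1, 150.4]
tool_rot: [-0.0, 0.996, -0.089, 0.002]
ft_force: [0.4, -0.0, -0.1]
gripper_width: 0.2
grasp_force: 0.0
```

```bash
python3 - <<'E'
from h import *
from scipy.spatial.transform import Rotation as R
s=arm.observe(); q=s["tool_rot"]; Rt=R.from_quat([q[1],q[2],q[3],q[0]]).as_matrix(); p=s["tool_pos"]
print(p.round(1),Rt[:,0].round(3),Rt[:,2].round(4),s["qpos"].round(2))
c=arm.calibration("wrist"); u=projw(c,[421.5,-259,136])[0]; im=arm.get_image("wrist"); cv2.imwrite("pics/lev.png",im[:,:,::-1])
m=(im.max(2)<60).astype(np.uint8); x,y=np.round(u).astype(int); print("pred",u.round(1))
s=m[y-25:y+25,x-30:x+31]
for r in s[::2]: print("".join(".#"[v] for v in r))
E
```

```text
[ 381.3 -250.1  150.4] [ 0.984 -0.177  0.003] [ 0.003 -0.    -1.   ] [ 0.59  0.26 -0.17  2.15  0.06  0.73 -1.37]
pred [315.1 176.2]
......................###.....................###############
.....................##################.......##.############
..................#########################.......##..#######
...............###############################........#######
.............###################################.....########
...........#######################################..#########
........#####################################################
.......######################################################
......#######################################################
.....########################################################
.....#####################################################...
....#####################################################....
....#####################################################....
....#####################################################....
....######################################################...
....#####################################################....
....####################################################.....
.....##################################################......
......#################################################......
......################################################.......
.......##############################################........
........############################################.........
.........##########################################..........
...........######################################............
.............##################################..............
```

The lever knob is straight ahead (pred (315,176), blob centred there), with contact expected after about 18 mm. Pushing to +x in steps, watching the force.

>>> apply_moves(series=[0,0,0,0.5,-0.09,-0.2,0,0,0,0,1,-0.18,-0.3,0,0,0,0,1.5,-0.27,-0.3,0,0,0,0,2.0,-0.36,-0.3,0,0,0,0,2.5,-0.45,-0.3,0,0,0,0,3.0,-0.55,-0.3,0,0,0,0,3.0,-0.55,-0.3,0])

```text
time_s: 14.78
tool_pos: [410.5, -256.1, 146.3]
tool_rot: [-0.0, 0.996, -0.089, 0.001]
ft_force: [-2.2, -0.1, 0.1]
gripper_width: 0.1
grasp_force: 0.9
```

>>> apply_moves(series=[0,0,0,0.7,-0.13,0,0,0,0,0,1.4,-0.26,0,0,0,0,0,2.1,-0.38,0,0,0,0,0,2.8,-0.51,0,0,0,0,0,3.5,-0.64,0,0,0,0,0,4.0,-0.73,0,0,0,0,0,4.5,-0.82,0,0,0,0,0,5.0,-0.91,0,0,0,0,0,5.0,-0.91,0,0,0,0,0,5.0,-0.91,0,0])

```text
time_s: 15.62
tool_pos: [459.6, -265.0, 146.1]
tool_rot: [-0.0, 0.996, -0.09, 0.0]
ft_force: [-2.5, -0.0, 1.1]
gripper_width: 0.1
grasp_force: 1.2
```

>>> apply_moves(series=[0,0,0,0.5,-0.09,0,0,0,0,0,1.0,-0.18,0,0,0,0,0,1.4,-0.25,0,0,0,0,0,1.4,-0.25,0,0])

```text
time_s: 15.95
tool_pos: [474.1, -267.4, 145.9]
tool_rot: [-0.0, 0.996, -0.089, 0.0]
ft_force: [-3.4, 0.1, -1.0]
gripper_width: 0.3
grasp_force: 1.6
```

>>> apply_moves(series=[0,0,0,0.1,-0.02,0,0,0,0,0,0.2,-0.04,0,0,0,0,0,0.2,-0.04,0,0])

```text
time_s: 16.2
tool_pos: [475.4, -267.7, 146.1]
tool_rot: [-0.0, 0.996, -0.09, 0.0]
ft_force: [-4.0, 0.3, -3.1]
gripper_width: -0.0
grasp_force: 1.8
```

>>> apply_moves(series=[0,0,0,0.1,-0.02,0,0,0,0,0,0.1,-0.02,0,0])

```text
time_s: 16.37
tool_pos: [476.5, -268.0, 146.2]
tool_rot: [-0.0, 0.996, -0.09, 0.0]
ft_force: [-3.6, 0.4, -2.9]
gripper_width: -0.1
grasp_force: 1.9
```

>>> apply_moves(series=[0,0,0,0.1,-0.02,0,0,0,0,0,0.1,-0.02,0,0])

```text
time_s: 16.53
tool_pos: [477.7, -268.3, 146.3]
tool_rot: [-0.0, 0.996, -0.09, 0.001]
ft_force: [-3.8, 0.8, -2.5]
gripper_width: 0.2
grasp_force: 1.9
```

>>> apply_moves(series=[0,0,0,0.1,-0.02,0,0,0,0,0,0.1,-0.02,0,0])

```text
time_s: 16.7
tool_pos: [478.7, -268.6, 146.3]
tool_rot: [-0.0, 0.996, -0.09, 0.001]
ft_force: [-4.1, 1.0, -3.4]
gripper_width: 0.1
grasp_force: 1.9
```

>>> apply_moves(series=[0,0,0,0.1,-0.02,0,0,0,0,0,0.1,-0.02,0,0])

```text
time_s: 16.87
tool_pos: [479.7, -268.8, 146.3]
tool_rot: [-0.0, 0.996, -0.09, 0.001]
ft_force: [-3.6, 0.7, -2.9]
gripper_width: -0.2
grasp_force: 2.0
```

>>> apply_moves(series=[0,0,0,0.1,-0.02,0,0,0,0,0,0.1,-0.02,0,0])

```text
time_s: 17.03
tool_pos: [480.5, -268.9, 146.2]
tool_rot: [-0.0, 0.996, -0.09, 0.0]
ft_force: [-4.4, 1.1, -2.2]
gripper_width: 0.2
grasp_force: 2.3
```

>>> apply_moves(series=[0,0,0,0.1,-0.02,0,0,0,0,0,0.1,-0.02,0,0])

```text
time_s: 17.2
tool_pos: [480.8, -269.0, 146.1]
tool_rot: [-0.0, 0.996, -0.09, -0.0]
ft_force: [-7.1, 2.4, -0.9]
gripper_width: -0.1
grasp_force: 3.4
```

>>> apply_moves(series=[0,0,0,0.1,-0.02,0,0,0,0,0,0.1,-0.02,0,0])

```text
time_s: 17.37
tool_pos: [481.1, -269.1, 146.0]
tool_rot: [-0.001, 0.996, -0.09, -0.001]
ft_force: [-8.4, 1.1, 0.2]
gripper_width: -0.1
grasp_force: 4.4
```

The force rose from about 4 to 8 N and the advance stalled where the stop was predicted. Now backing off so the lever springs home, then rising clear.

>>> apply_moves(series=[0,0,0,-1,0.18,0,0,0,0,0,-2,0.36,0,0,0,0,0,-3,0.55,0,0,0,0,0,-4,0.73,0,0,0,0,0,-5,0.91,0,0,0,0,0,-6,1.09,0,0,0,0,0,-7,1.28,0,0,0,0,0,-8,1.46,0,0,0,0,0,-9,1.64,0,0,0,0,0,-10,1.82,0,0,0,0,0,-10,1.82,2,0,0,0,0,-10,1.82,5,0,0,0,0,-10,1.82,8,0,0,0,0,-10,1.82,11,0,0,0,0,-10,1.82,14,0,0,0,0,-10,1.82,14,0,0,0,0,-10,1.82,14,0])

```text
time_s: 18.78
tool_pos: [383.5, -251.6, 288.1]
tool_rot: [0.001, 0.996, -0.09, 0.003]
ft_force: [-0.3, 1.5, -1.4]
gripper_width: 0.1
grasp_force: 0.0
```

```bash
python3 - <<'E'
from h import *
s=arm.observe(); print(s["tool_pos"].round(1),s["ft_force"].round(2),s["time_s"])
C={n:arm.calibration(n) for n in("scene","top")}; I={n:arm.get_image(n) for n in C}
c=arm.calibration("wrist"); W=arm.get_image("wrist"); cv2.imwrite("pics/end_w.png",W[:,:,::-1])
u=projw(c,[421.5,-259,136])[0]; x,y=np.round(u).astype(int); m=(W.max(2)<60)[y-16:y+17,x-22:x+23]; print("knob pred wrist",u.round(1))
for r in m[::2]: print("".join(".#"[int(v)] for v in r))
u=proj(C["scene"],[421.5,-259,136])[0]; x,y=np.round(u).astype(int); g=I["scene"].max(2)[y-5:y+6,x-5:x+6]; print("scene",u.round(1)); print(g[::2])
# cap, parked, neighbours, bystanders: before/after differences
for n in C:
    a=cv2.imread(f"pics/{n}0.png")[:,:,::-1]
    for k,w in(("green",(165,245,230,400)),("blue",(165,245,230,400)),("yellow",(180,240,255,400)),("red",(180,240,255,400))):
        f=lambda im:(lambda z:(len(z),(z.mean(0)[::-1]+[w[2],w[0]]).round(1).tolist()))(np.argwhere(colour(np.ascontiguousarray(im),k)[w[0]:w[1],w[2]:w[3]]))
        print(n,k,f(a),f(I[n]))
    d=np.abs(a.astype(int)-I[n]).max(2); q=(cv2.medianBlur((d>45).astype(np.uint8),3)); nn,l,st,ce=cv2.connectedComponentsWithStats(q); print([(st[i,4],ce[i].round().tolist()) for i in range(1,nn) if st[i,4]>12])
print(proj(C["scene"],[483.5,261.3,36]),proj(C["top"],[483.5,261.3,66]))
E
```

```text
[ 383.5 -251.6  288.1] [-0.25  1.52 -1.45] 18.7833
knob pred wrist [313.7 144.5]
................................####.........
................................#####........
................###########....######........
.............###################.###########.
...........##################################
...........##################################
..........#########################...#......
.........###########################.........
........############################.........
........############################.........
.........##########################..........
..........###################################
...........########################...##.....
.............####################..##.##.....
................###############.#########....
...........................#############.....
..............................########.......
scene [184.9 229. ]
[[179 177 179 171 170 168 170 173 181 178 182]
 [173 161 132 112  94  84  90 109 137 164 182]
 [159 120  70  40  38  34  31  45  85 134 164]
 [153 113  64  29  24  26  24  33  79 131 165]
 [171 154 125  83  57  44  46
[... 1441 characters left out ...]
32(711), [617.0, 282.0]), (np.int32(4081), [533.0, 303.0]), (np.int32(16), [476.0, 271.0]), (np.int32(74), [471.0, 294.0]), (np.int32(93), [455.0, 314.0]), (np.int32(16), [370.0, 321.0]), (np.int32(46), [380.0, 324.0]), (np.int32(14), [407.0, 324.0]), (np.int32(561), [443.0, 337.0]), (np.int32(50), [361.0, 332.0]), (np.int32(134), [369.0, 339.0]), (np.int32(80), [344.0, 350.0]), (np.int32(15), [495.0, 342.0]), (np.int32(237), [474.0, 364.0]), (np.int32(853), [380.0, 373.0]), (np.int32(27), [459.0, 351.0]), (np.int32(21), [346.0, 356.0]), (np.int32(36), [520.0, 358.0]), (np.int32(292), [411.0, 372.0]), (np.int32(13), [345.0, 363.0])]
[[341.32176584 207.70927456]] [[292.93283438 213.15761686]]
```

The knob is back at its rest pixel (185,229). The cap is in the well, and nothing else on the bench has moved. Handing in.

```bash
python3 -c "
from cell import arm
print(arm.finish_job())"
```

```text
the job is handed in; nothing more can be done
None
```

I handed the job in at 18.8 s: the red cap stands mouth down and fully home in the free well, the tube stayed in the rack, and the tally lever went to its stop at about 8 N and sprang back. No verdict came back, but the last pictures show the neighbour tubes, parked cap and loose things where they were.

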